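Free-run check of a printed flywheel, stopped on its mark

ROBOT

A 7-joint arm with a two-finger parallel gripper is mounted at the origin on the work surface. World frame = base frame: x ahead of the robot, y to its left, z up, the work surface at z = 0. Lengths are in mm, angles in rad, forces in N, time in s.
With the tool pointing down it reaches from about 400 to 875 mm from the base axis. Payload 4.4 kg.
Tool frame: the origin (TCP) lies at the very end of the fingers, on their centre line; the grasp point (between the pads) lies 19 mm behind it; z points along the fingers, y is the line along which they close (so a half turn about z gives the same grasp; the last joint's range is limited). The gripper opens to 85 mm and grips with 20 to 120 N. Pads are 22 mm wide; open, the fingers measure 114 mm over their backs; the gripper's body (76 mm by 85 mm) begins 54 mm behind the grasp point. The pads swing forward as they close: fully open they stand 13 mm farther back than shut.
Start: joints at [1.228, 0.628, 0.038, 1.517, -0.027, 0.996, -0.02], TCP at [177.659, -625.264, 231.313] pointing down, gripper open.
Joint ranges: [-3.06, 3.06], [-0.37, 2.12], [-1.25, 1.32], [0.18, 2.47], [-1.1, 4.24], [0.23, 1.98], [-2.94, 2.94]. Speed limits (rad/s): [2.57, 2.57, 3.14, 3.14, 3.14, 3.14, 3.14].

INTERFACE

Orientations are given as [roll, pitch, yaw] about the fixed x, y, z axes, in that order (R = Rz(yaw) Ry(pitch) Rx(roll)).
In Python, from cell import sensors, get_image, camera_params, order gives the robot as it stands.
- The arm moves only by the shell command python3 -m inch 'ROWS' [OPENING]. ROWS is JSON, a list that holds one entry, the list of rows, each a list of 4 numbers: the shift along the tool's x, y, z in cm, then the turn about the tool's z in degrees. A call has 1 to 8 rows; each row is the pose to reach, as a shift and turn from the pose commanded when the call began, along the tool's axes at that moment; what a row does not reach only later rows make up. A row lasts 1/12 s, in which the tool goes at most 41.7 mm and 7.16 degrees, less where a joint would pass 70% of its speed; a pose out of reach is approached as far as the arm can. A call with a gripper value outside its range is refused whole. OPENING is the finger opening in cm, from 0 to 8.54, set as the call begins (- or left out, the last holds). The fingers move at their own pace and stop on an object; the grip force is fixed at half the most. Time passes only in rows, so rows that repeat a pose let the fingers close. It gives the time, the measured TCP pose, the force, the opening and the grip force at its end, in the units of the state.
- sensors.read_state(): the state, without advancing time (a new reading comes with each control period).
- get_image(name): name is "scene" or "top" or "wrist"; returns the picture (420x560x3 uint8, blue, green, red); there is no depth.
- camera_params(name): a dict with "mtx" (3x3 intrinsics, pixels), "rvec" (rotation vector, rad) and "tvec" (3), from world to camera coordinates, as OpenCV has them. Camera axes: x right, y down, z forward; pixel columns grow to the right and rows downward; lengths in mm; the calibration is good to about 2 mm. The wrist camera is an equidistant fisheye: a pixel r from the principal point sees the ray r / f radians off the axis. A picture is of the moment at which its call begins: read the wrist's pose just before it. camera_params takes no time and is no camera call; for the wrist camera it gives the pose at the moment of the call.
- order.finish_job(): hands the job in; it is judged then, once.
The state is a dict: "clock": time; "qpos": joint angles; "qd": joint speeds; "tau": joint torques, N m; "eef_pos": TCP position; "tool_rot": TCP orientation; "force": force on the tool from outside, world axes, zero at the start; "torque": the same for the moment, N m; "width": finger opening in mm; "gripper_force": force on a finger pad.
Only numpy, scipy, OpenCV 4.12 (cv2) and the standard library are available. Lean on these libraries where they do the work, as an engineer would, in place of code of your own. Each camera call takes 0.05 s, during which the arm holds its last target. There are 200 camera calls.

TASK

Check that the blue printed flywheel runs free: with a finger, flick one of its white posts briskly, so that the wheel spins on its own at about half a turn to one turn a second, and let the orange mark go right past the yellow pointer at least once and on round to the far side without touching the wheel. On a later pass press a fingertip on the wheel's flat rim to brake it just as the mark arrives, so that it stops with the pointer's tip facing the orange mark (catch it there: do not drag it to the pointer, and leave the posts alone after the flick), then take the finger away and leave the wheel standing there. Nothing is gripped or lifted, and the other things on the bench stay where they are.

Things in the scene. Friction and masses are not known exactly. Their poses are not given: they have to be found in the camera images.
- stand: Fixed stand: aluminium base plate 12 mm thick, from -120 to +180 mm along its x, +-120 mm along its y, with a bearing post on which the wheel lies flat. Origin on the table top, on the wheel's vertical axis; z up, x towards the pointer. The yellow pointer (12 mm wide, tip 6 mm outside the rim, top 65 mm above the table) sits on a black block, at most 163 mm from the axis. Place and yaw vary.
- pointer (a point): The point on the wheel's rim circle that the yellow pointer aims at, 120 mm from the axis along the stand's x, 62 mm above the table. Fixed to the stand.
- spinner (a joint): Angle of the flywheel on the stand (rad), growing anticlockwise seen from above, not wrapped (a turn adds 6.283), endless both ways. The mark faces the pointer at every whole multiple of 6.283; it starts between 1.6 and 4.7, so the pointer is passed at 6.283 or at 0, depending on the direction.
- flywheel: Blue printed disc, 240 mm across, 14 mm thick, level, about 0.35 kg; flat top 62 mm above the table. Origin on the axis at its underside; x points to the orange mark. Brake it on the flat rim, 80 to 120 mm from the axis, clear of the posts: a few newtons there stop it within a few degrees; lift off straight, a sideways nudge turns it. It sits loose on the spindle and must not be lifted (8 mm at most).
- mark (a point): Outer end of the orange mark: rim of the disc at its top face, 120 mm from the axis. The mark is 40 mm wide along the rim and 34 mm long inwards; this point is in the middle of its width.
- hub (a point): Centre of the disc at the height of its top face, 62 mm above the table. Round it a steel hub cap 48 mm in diameter rises 9 mm above the disc. The bearing's drag is small: about 0.15 to 0.24 rad/s^2 plus 0.06 to 0.10 of the speed per second; from 4 rad/s the wheel runs 2.5 to 4 turns. A brisk flick, 3 to 6 rad/s, is wanted.
- posts: Three white upright posts fixed on the flywheel, 12 mm in diameter, rising 30 mm above its top face (tops 92 mm above the table), 70 mm from the axis, 120 degrees apart. Origin as the flywheel's; turns with it.
- post0 (a point): Centre of the top of the white post on the mark's radius, 92 mm above the table.
- post1 (a point): Centre of the top of the white post 120 degrees anticlockwise from the mark.
- post2 (a point): Centre of the top of the white post 120 degrees clockwise from the mark.
- glue: White glue can, bystander: upright, 32 mm in diameter, 85 mm tall, beside the stand. Origin under its centre.
- bearing: Spare steel bearing ring, bystander: 40 mm outside, 12 mm tall, lying flat beside the stand. Origin under its centre.
- bracket: Black printed angle bracket, bystander: 60 x 40 mm, 51 mm tall, on the near right of the stand. Origin under its centre.
- scraper: Print scraper, bystander: 200 mm long, lying on the table to the robot's right. Origin under its middle, x along it.
- driver: Screwdriver, bystander: 180 mm long, lying on the table to the robot's right. Origin under its middle, x along it.
- nozzles: Jar of nozzles, bystander: 52 mm in diameter, 60 mm tall, to the robot's right. Origin under its centre.
- print: Black 3D print with tree supports, bystander: about 170 mm long, 180 mm tall, standing on a brown build plate to the robot's left. Origin under its middle.

How it is judged (in metres and radians):
On the way, in this order (a step that is already met when the one before it is completed fails the run):
1. flicked: the wheel spins faster than 1.2 rad/s with no finger on it ((velocity of joint spinner above 1.2 rad/s or velocity of joint spinner below -1.2 rad/s) and contact force between the fingers and flywheel below 0.05 N and contact force between the fingers and posts below 0.05 N), for 0.1 s.
2. the mark has gone past the pointer and on to the far side, the wheel running free ((value of joint spinner above 9.42478 rad or value of joint spinner below -3.14159 rad) and (velocity of joint spinner above 0.3 rad/s or velocity of joint spinner below -0.3 rad/s) and contact force between the fingers and flywheel below 0.05 N and contact force between the fingers and posts below 0.05 N).
3. braked: a finger presses on the disc, the wheel stands, and the mark is within 20 mm of the pointer (contact force between the fingers and flywheel above 0.3 N and velocity of joint spinner between -0.1 and 0.1 rad/s and horizontal distance between mark and pointer below 0.02 m), for 0.1 s.
At the end, for the whole second after the job is handed in: The wheel stands still (under 0.05 rad/s), seated on its spindle, with the middle of the orange mark within 20 mm of the pointed-at place on the rim, so the pointer's tip faces the mark (horizontal distance between mark and pointer below 0.02 m and velocity of joint spinner between -0.05 and 0.05 rad/s and z of hub in the frame of stand below 0.07 m); the robot touches nothing.
It fails at once if a finger touches a post again after the mark has passed the pointer and reached the far side ((value of joint spinner above 9.42478 rad or value of joint spinner below -3.14159 rad) and contact force between the fingers and posts above 0.2 N).
It fails at once if after that pass the disc is touched while the mark is more than 60 mm from the pointer (stopped elsewhere, dragged round) ((value of joint spinner above 9.42478 rad or value of joint spinner below -3.14159 rad) and contact force between the fingers and flywheel above 0.3 N and horizontal distance between mark and pointer above 0.06 m).
It fails at once if the flywheel is lifted more than 8 mm (not (z of hub in the frame of stand below 0.07 m)).
It fails at once if a bystander is moved more than 15 mm (distance of any of glue, bearing, bracket, scraper, driver, nozzles, print from where it was at the start of the episode above 0.015 m).
It also fails if it takes over 48 s, if anything falls off the work surface, if the arm or the gripper's body presses on something with over 40 N, if the wrist force passes 120 N, or if a joint passes its speed limit or range.

## Working session

There is one attempt and no reset: what is moved stays moved. The work goes in short steps, Python scripts to look and compute and a shell command to move; the robot and the scene stay as the last step left them, time stands still between calls to the robot, and variables do not carry over. Pictures are saved under pics/ and viewed, at most 10 in all, crops included, and the job is handed in when it is done.

```bash
mkdir -p pics; ls
python3 - <<'E'
from cell import sensors,get_image,camera_params
import cv2
for n in("scene","top"):
    cv2.imwrite(f"pics/{n}0.png",get_image(n)); p=camera_params(n); print(n,p)
s=sensors.read_state();print(s['clock'],s['eef_pos'],s['tool_rot'],s['force'],s['width'])
E
```

```text
pics
scene {'mtx': array([[386.45634619,   0.        , 282.96367213],
       [  0.        , 386.45634619, 212.74498994],
       [  0.        ,   0.        ,   1.        ]]), 'rvec': array([ 2.20098141,  1.39773049, -0.44323883]), 'tvec': array([-188.3660587 , -330.16886856, 1732.32085241])}
top {'mtx': array([[416.21971672,   0.        , 272.96839137],
       [  0.        , 416.21971672, 204.4928974 ],
       [  0.        ,   0.        ,   1.        ]]), 'rvec': array([ 2.15649387, -2.16013823,  0.17747594]), 'tvec': array([ -40.13811922,  541.22830533, 1241.5436383 ])}
0.1 [ 177.50749556 -624.71981589  230.47038444] [-3.13990148e+00  1.44613628e-05  2.76761300e-01] [0.21332191 0.38912312 0.41886304] 85.24500022527606
```

View pics/top0.png

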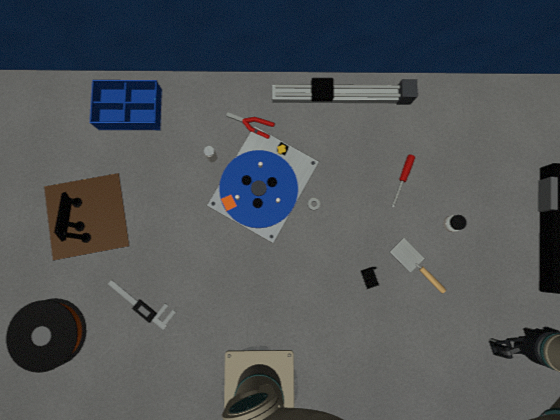

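View pics/scene0.png

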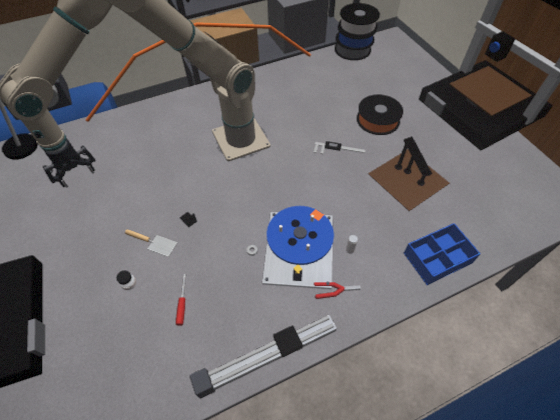

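```bash
cat > h.py <<'E'
import numpy as np,cv2
from cell import sensors,get_image,camera_params
def ray(n,uv,z):
    p=camera_params(n);R=cv2.Rodrigues(p['rvec'])[0];t=np.ravel(p['tvec'])
    d=R.T@np.linalg.inv(p['mtx'])@np.array([*uv,1.]);c=-R.T@t
    return (c+d*(z-c[2])/d[2])[:2]
def proj(n,X):
    p=camera_params(n);return cv2.projectPoints(np.float64(X).reshape(-1,1,3),p['rvec'],p['tvec'],p['mtx'],None)[0][:,0]
def cen(im,lo,hi):
    m=cv2.inRange(cv2.cvtColor(im,cv2.COLOR_BGR2HSV),lo,hi)
    k,l,s,c=cv2.connectedComponentsWithStats(m)
    return [(s[i,4],c[i]) for i in sorted(range(1,k),key=lambda i:-s[i,4])[:3]],m
OR=((5,150,120),(16,255,255));BL=((100,150,60),(125,255,255));YE=((20,150,120),(35,255,255))
E
python3 - <<'E'
from h import *
for n in("top","scene"):
    im=cv2.imread(f"pics/{n}0.png")
    for nm,c in(("or",OR),("bl",BL),("ye",YE)):
        r,m=cen(im,*c)
        for a,uv in r:
            if a>4: print(n,nm,a,uv.round(1),ray(n,uv,62).round(1))
        if nm=="bl":
            cs,_=cv2.findContours(m,cv2.RETR_EXTERNAL,cv2.CHAIN_APPROX_NONE)
            for q in cs:
                if len(q)>80:
                    P=np.array([ray(n,x,62) for x in cv2.convexHull(q)[:,0]],np.float32); print(n,"circ",cv2.minEnclosingCircle(P))
im=cv2.imread("pics/top0.png")[130:250,190:340]
cv2.imwrite("pics/crop.png",cv2.resize(im,None,fx=5,fy=5,interpolation=cv2.INTER_CUBIC))
E
```

```text
top or 131 [228.2 202.3] [544.7  94.4]
top bl 4046 [259.5 188.2] [5.878e+02 3.000e-01]
top bl 1841 [125.9 103.7] [853.8 415. ]
top bl 484 [258.   17.3] [1147.7    5.6]
top circ ((587.979736328125, 4.310209274291992), 118.72879028320312)
top circ ((861.4479370117188, 422.61187744140625), 119.69169616699219)
top circ ((980.6820678710938, -595.9130249023438), 29.22087860107422)
top circ ((982.9757690429688, -668.964599609375), 54.30731201171875)
top circ ((994.7691040039062, -30.978271484375), 38.79056930541992)
top circ ((977.2385864257812, 57.601951599121094), 55.68397903442383)
top circ ((984.3646240234375, -310.9113464355469), 82.15547180175781)
top circ ((985.0, 345.4677734375), 84.96540832519531)
top circ ((1047.0615234375, -533.564208984375), 31.057767868041992)
top circ ((1086.91015625, -614.2182006835938), 27.318021774291992)
top circ ((1041.058837890625, -197.16360473632812), 89.32942962646484)
top circ ((1061.0411376953125, 161.465087890625), 53.21797180175781)
top circ ((1074.0609130859375, -36.60979461669922), 63.717002868652344)
top circ ((1135.3729248046875, 407.449584960
[... 295 characters left out ...]
76172)
top circ ((1177.5401611328125, 398.3664245605469), 36.361961364746094)
top ye 54 [281.1 148.8] [711.1 -66.2]
scene or 267 [248.3  28.8] [-706.7  328.2]
scene or 205 [127.   69.4] [-635.5 -353.3]
scene or 60 [317.  214.4] [542.1  94.4]
scene bl 2535 [299.1 235.8] [596.1  -5.9]
scene bl 2389 [528.2 400.8] [1341.8  330.6]
scene bl 1381 [442.1 253. ] [867.8 407.8]
scene circ ((1301.0399169921875, 320.5373840332031), 167.19239807128906)
scene circ ((858.9525146484375, 421.6592102050781), 118.30294036865234)
scene circ ((587.4127197265625, -0.2864256501197815), 119.8796615600586)
scene circ ((-482.0172424316406, -599.654541015625), 151.30136108398438)
scene ye 34 [297.3 268.7] [708.9 -68.5]
```

View pics/crop.png

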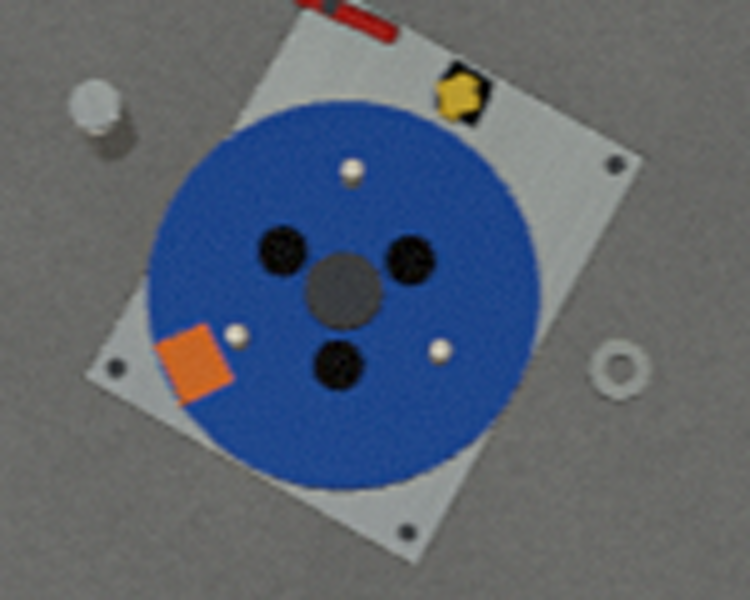

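Run:
```python
from h import *
f=lambda x,y:(190+x/5-.4,130+y/5-.4)
print("hub",ray("top",f(343,290),71))
for q in((352,165),(237,329),(440,345)): print("post",ray("top",f(*q),92))
P=[np.array(ray("top",f(*q),12)) for q in((87,375),(413,562),(643,157))]
print(P,np.degrees(np.arctan2(*(P[2]-P[1])[::-1])),np.degrees(np.arctan2(*(P[0]-P[1])[::-1]))-90)
# push dir
C=np.array([588,1.5]);a=np.radians(235);p1=C+70*np.array([np.cos(a),np.sin(a)])
t=np.array([-np.sin(a),np.cos(a)]);S=p1-45*t+3*np.array([np.cos(a),np.sin(a)])
s=sensors.read_state();d=S-s['eef_pos'][:2];w=s['tool_rot'][2]
print(p1,S,"tool cm",(d@[np.cos(w),np.sin(w)])/10,(d@[np.sin(w),-np.cos(w)])/10,"turn",np.degrees(w)+35)
```

```text
hub [587.99504377   4.02569736]
post [660.0247893   -1.49246223]
post [560.69137433  66.22981598]
post [551.16328812 -53.57954634]
[array([544.66523935, 164.8729274 ]), array([427.48589031, -38.89664314]), array([ 685.42102993, -186.76211733])] -29.824185821680288 -29.901404992347743
[547.84964946 -55.8406431 ] [509.26707815 -32.4871596 ] tool cm 48.09572332738624 -47.90449661402442 turn 50.85725444397272
```

```bash
python3 -m inch '[[[2.2,-2.2,0,7],[5.2,-5.2,0,14],[8,-8,0,21],[11,-11,0,28],[13.7,-13.7,0,35],[16.5,-16.5,0,42],[19.3,-19.3,0,49],[22,-22,0,51]]]' 0
cat >> h.py <<'E'
def goto(x,y,z):
    s=sensors.read_state();w=s['tool_rot'][2];d=np.array([x,y])-s['eef_pos'][:2]
    print(s['clock'],s['eef_pos'].round(1) if hasattr(s['eef_pos'],'round') else s['eef_pos'],np.degrees(s['tool_rot']).round(1),"tool cm",round((d@[np.cos(w),np.sin(w)])/10,2),round((d@[np.sin(w),-np.cos(w)])/10,2),round((s['eef_pos'][2]-z)/10,2),s['force'],s['width'])
E
python3 -c "
from h import *
goto(511,-30,110)"
```

```text
clock: 0.77
eef_pos: [329.7, -351.3, 231.1]
tool_rot: [-3.141, 0.001, -0.619]
force: [1.2, 0.2, -0.3]
width: 0.1
gripper_force: 0.0
0.7667 [ 329.7 -351.3  231.1] [-180.     0.   -35.4] tool cm -3.86 -36.69 12.11 [ 1.18118041  0.17802018 -0.30076211] 0.12507433491018513
```

```bash
python3 -m inch '[[[-0.5,-4,1,0],[-1,-8,2,0],[-1.5,-12,3,0],[-2,-16,4,0],[-2.4,-20,5,0],[-2.8,-24,6,0],[-3.2,-28,7,0],[-3.5,-31.5,8,0]]]' >/dev/null
python3 -m inch '[[[-0.3,-2.5,2,0],[-0.4,-5.2,4,0],[-0.4,-5.2,4,0],[-0.4,-5.2,4,0]]]'
python3 - <<'E'
from h import *
goto(511,-30,76)
n=cv2.imwrite("pics/s1.png",cv2.resize(get_image("scene")[150:310,220:400],None,fx=4,fy=3.7))
im=get_image("top");cv2.imwrite("pics/t1.png",im)
print([ (a,ray("top",c,62)) for a,c in cen(im,*OR)[0]])
E
```

```text
clock: 1.77
eef_pos: [508.1, -29.2, 109.9]
tool_rot: [3.14, 0.003, -0.61]
force: [0.7, -0.4, 0.5]
width: -0.1
gripper_force: 0.0
1.7667 [508.1 -29.2 109.9] [ 1.799e+02  1.000e-01 -3.490e+01] tool cm 0.29 -0.1 3.39 [ 0.72277047 -0.44054927  0.53515481] -0.05648263469272166
[(np.int32(133), array([544.95827684,  94.52758726]))]
```

View pics/s1.png

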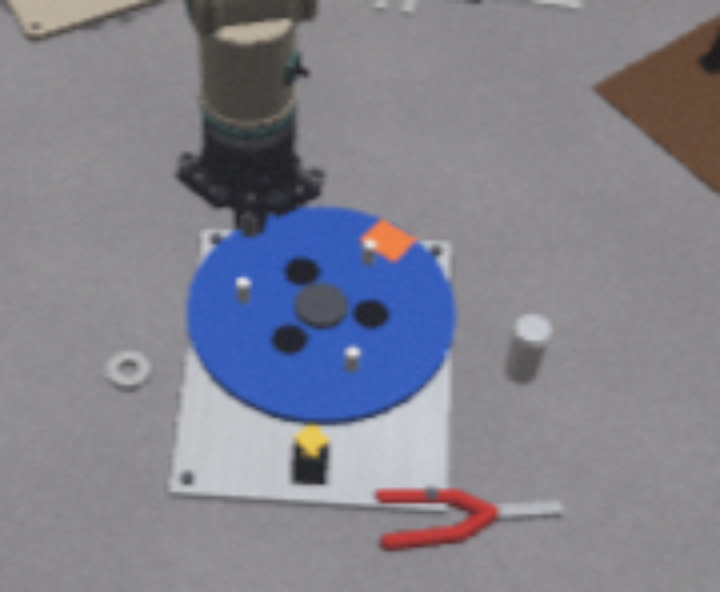

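View pics/t1.png

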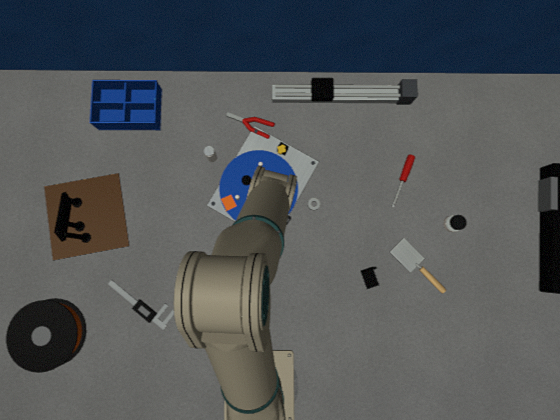

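```bash
python3 -m inch '[[[0.2,-0.1,2.5,0],[0.2,-0.1,4.2,0],[0.2,-0.1,4.2,0],[0.2,-0.1,4.2,0]]]'
python3 -m inch '[[[0,0,0.6,0]]]' | head -4; python3 -m inch '[[[0,0,0,0]]]'| head -4; python3 -m inch '[[[0,0,0.3,0]]]'| head -4;python3 -m inch '[[[0,0,0.0,0]]]'| head -4
```

```text
clock: 2.2
eef_pos: [510.0, -32.7, 69.7]
tool_rot: [3.141, 0.001, -0.616]
force: [1.1, -0.2, 0.6]
width: -0.2
gripper_force: 0.0
clock: 2.28
eef_pos: [511.8, -32.5, 65.0]
tool_rot: [-3.14, -0.003, -0.615]
force: [-0.1, 0.1, 0.4]
clock: 2.37
eef_pos: [511.0, -31.9, 63.8]
tool_rot: [-3.141, -0.001, -0.614]
force: [-0.3, -0.2, 0.5]
clock: 2.45
eef_pos: [511.4, -31.6, 61.3]
tool_rot: [-3.141, -0.002, -0.614]
force: [-1.0, -1.0, 2.1]
clock: 2.53
eef_pos: [511.2, -31.5, 60.8]
tool_rot: [-3.141, -0.001, -0.614]
force: [-1.4, -1.3, 4.6]
```

```bash
python3 -m inch '[[[0,0,-1.7,0],[0,0,-1.7,0],[0,0,-1.7,0]]]'
python3 -c "
from h import *
goto(511,-30,76)
im=get_image('scene');print([ray('scene',c,62) for a,c in cen(im,*OR)[0]])"
```

```text
clock: 2.78
eef_pos: [511.5, -31.3, 78.1]
tool_rot: [-3.14, -0.002, -0.613]
force: [0.3, 0.4, -0.6]
width: 0.3
gripper_force: 0.0
2.7833 [511.5 -31.3  78.1] [-1.799e+02 -1.000e-01 -3.510e+01] tool cm -0.12 -0.08 0.21 [ 0.26165335  0.36129595 -0.63177663] 0.28363644283713507
[array([-729.38413439, -145.51900859]), array([544.69158282,  95.26519357]), array([-423.56673387,  507.66549968])]
```

```bash
python3 -m inch '[[[1.3,0,0,0],[3.7,0,0,0],[6.2,0,0,0],[6.6,0,-2.5,0],[6.6,0,-6,0],[6.6,0,-6,0]]]'
cat >> h.py <<'E'
C=np.array([588.5,3.]);PA=np.radians(-29.9)
def mark():
    t=sensors.read_state()['clock'];im=get_image("scene")
    for a,c in cen(im,*OR)[0]:
        p=ray("scene",c,62)-C;r=np.hypot(*p)
        if 75<r<120: return t,(np.arctan2(p[1],p[0])-PA)%(2*np.pi),a,r
    return t,None
E
python3 - <<'E'
from h import *
for i in range(6): print(mark())
goto(588,-103,66)
E
```

```text
clock: 3.33
eef_pos: [568.3, -70.6, 141.5]
tool_rot: [-3.138, -0.007, -0.614]
force: [0.6, 0.3, 0.2]
width: -0.1
gripper_force: 0.0
(3.3333, np.float64(4.622930872495138), np.int32(73), np.float64(103.61800472674446))
(3.3833, np.float64(4.919944295131012), np.int32(75), np.float64(102.57596655510885))
(3.4333, np.float64(5.211873208960746), np.int32(76), np.float64(101.70130505517596))
(3.4833, np.float64(5.5093997468568485), np.int32(82), np.float64(100.63255256611822))
(3.5333, np.float64(5.801382042319908), np.int32(83), np.float64(100.5741383593393))
(3.5833, np.float64(6.1042243893735915), np.int32(86), np.float64(99.65689263705418))
3.6333 [563.6 -68.9 136.1] [ 1.799e+02  1.000e-01 -3.510e+01] tool cm 3.96 1.39 7.01 [-0.65564619 -0.60500317  0.06316768] 0.14133311067983595
```

```bash
python3 -m inch '[[[2,0.6,0,0],[3.8,1.2,2,0],[3.8,1.2,4.5,0],[3.8,1.2,6,0],[3.8,1.2,6,0],[3.8,1.2,6,0]]]'
python3 - <<'E'
from h import *
for i in range(3): print(mark())
goto(588,-101,69)
E
```

```text
clock: 4.13
eef_pos: [587.6, -100.7, 75.9]
tool_rot: [3.14, 0.003, -0.613]
force: [0.1, -0.1, 0.2]
width: 0.0
gripper_force: 0.0
(4.1333, np.float64(3.0255026265420213), np.int32(54), np.float64(103.6616685498007))
(4.1833, np.float64(3.3094882624544173), np.int32(54), np.float64(104.88336089517925))
(4.2333, np.float64(3.5885356764693204), np.int32(57), np.float64(105.82063044288775))
4.2833 [ 589.6 -100.9   78.3] [-1.80e+02 -1.00e-01 -3.51e+01] tool cm -0.12 0.1 0.93 [-0.08967357  0.77143876  0.35528779] 0.017093247520407143
```

```bash
H='[[[0,0,0,0],[0,0,0,0],[0,0,0,0],[0,0,0,0],[0,0,0,0],[0,0,0,0],[0,0,0,0],[0,0,0,0]]]'
python3 -m inch '[[[0,0,0.9,0],[0,0,0.9,0],[0,0,0.9,0],[0,0,0.9,0]]]'
for i in 1 2 3 4 5 6 7 8; do python3 -m inch '[[[0,0,0,0],[0,0,0,0],[0,0,0,0],[0,0,0,0],[0,0,0,0],[0,0,0,0],[0,0,0,0],[0,0,0,0]]]' >/dev/null; done
python3 - <<'E'
from h import *
for i in range(8): print(mark())
goto(588,-101,69)
E
```

```text
clock: 4.62
eef_pos: [588.9, -100.9, 68.5]
tool_rot: [-3.142, -0.0, -0.613]
force: [-0.7, 0.2, 0.2]
width: 0.2
gripper_force: 0.0
(9.95, np.float64(1.9265246196620032), np.int32(68), np.float64(99.1817816434034))
(10.0, np.float64(2.069669874982357), np.int32(68), np.float64(99.67186351582707))
(10.05, np.float64(2.2079328187778753), np.int32(67), np.float64(99.91752296896978))
(10.1, np.float64(2.3449093870683515), np.int32(63), np.float64(101.63781985537958))
(10.15, np.float64(2.480381123246767), np.int32(60), np.float64(101.88350361962888))
(10.2, np.float64(2.6241760780142624), np.int32(60), np.float64(102.19647185053732))
(10.25, np.float64(2.7682070884855063), np.int32(57), np.float64(102.91555782513669))
(10.3, np.float64(2.9071212582545094), np.int32(57), np.float64(103.52950513391491))
10.35 [ 588.9 -101.    68.3] [-180.    -0.   -35.1] tool cm -0.07 0.05 -0.07 [ 0.01104509 -0.36565884 -0.65067865] 0.2171041761956454
```

```bash
for i in 1 2 3 4; do python3 -m inch '[[[0,0,0,0],[0,0,0,0],[0,0,0,0],[0,0,0,0],[0,0,0,0],[0,0,0,0],[0,0,0,0],[0,0,0,0]]]' >/dev/null; done
python3 - <<'E'
from h import *
for i in range(8): print(mark())
goto(588,-101,69)
E
```

```text
(13.0167, np.float64(2.7742872255187323), np.int32(57), np.float64(103.05079643397421))
(13.0667, np.float64(2.8672805188219668), np.int32(59), np.float64(103.18352249365837))
(13.1167, np.float64(2.9539075214959967), np.int32(54), np.float64(104.03219267656107))
(13.1667, np.float64(3.0414917476938714), np.int32(55), np.float64(104.50481638116077))
(13.2167, np.float64(3.124981067869123), np.int32(54), np.float64(104.35318850277713))
(13.2667, np.float64(3.2129772094855684), np.int32(47), np.float64(104.31943297385969))
(13.3167, np.float64(3.3094882624544173), np.int32(54), np.float64(104.88336089517925))
(13.3667, np.float64(3.397042127606671), np.int32(54), np.float64(104.92650474071623))
13.4167 [ 588.9 -101.    68.3] [-180.    -0.   -35.1] tool cm -0.07 0.05 -0.07 [ 0.45969331 -0.04394248  0.07350681] -0.08762471306556505
```

```bash
python3 -m inch '[[[0,0,0,0],[0,0,0,0],[0,0,0,0],[0,0,0,0],[0,0,0,0],[0,0,0,0],[0,0,0,0],[0,0,0,0]]]' >/dev/null;python3 -m inch '[[[0,0,0,0],[0,0,0,0],[0,0,0,0]]]' >/dev/null
python3 - <<'E'
from h import *
M=[mark() for i in range(6)]
for m in M:print(m)
t,a=np.array([m[0] for m in M]),np.array([m[1] for m in M])
p=np.polyfit(t-t[0],a+.125*(t-t[0])**2,1);f=lambda x:p[1]+p[0]*x-.125*x*x-2*np.pi
from scipy.optimize import brentq
print(p,"pass",t[0]+brentq(f,0,3))
goto(588,-101,69)
E
```

```text
(14.3333, np.float64(4.998341943246998), np.int32(2), np.float64(115.77723055034166))
(14.3833, np.float64(5.036509132535948), np.int32(3), np.float64(114.85939324365263))
(14.4333, np.float64(5.036509132535948), np.int32(3), np.float64(114.85939324365263))
(14.4833, np.float64(5.199224205955627), np.int32(6), np.float64(114.49414268201296))
(14.5333, np.float64(5.268359646781358), np.int32(22), np.float64(101.53382205134454))
(14.5833, np.float64(5.291805058296857), np.int32(40), np.float64(102.4904951053507))
[1.36015411 4.97130351] pass 15.40296084263107
14.6333 [ 588.9 -101.    68.3] [-180.    -0.   -35.1] tool cm -0.07 0.05 -0.07 [0.37838134 0.059583   0.43004404] 0.06537498204336938
```

Run:
```python
from h import *
for i in range(4):print(mark())
```

```text
(14.6333, np.float64(5.331041251355975), np.int32(57), np.float64(102.56853039917557))
(14.6833, np.float64(5.3793668317706835), np.int32(65), np.float64(102.05952393108623))
(14.7333, np.float64(5.423609032339241), np.int32(76), np.float64(101.05638282103429))
(14.7833, np.float64(5.4819869118864135), np.int32(82), np.float64(100.60658620878256))
```

```bash
python3 -m inch '[[[0,0,0,0],[0,0,0,0],[0,0,0,0],[0,0,1.2,0],[0,0,1.2,0],[0,0,1.2,0],[0,0,1.2,0],[0,0,1.2,0]]]'
python3 - <<'E'
from h import *
for i in range(3):print(mark())
s=sensors.read_state();print(s['force'],s['eef_pos'])
E
```

```text
clock: 15.77
eef_pos: [590.7, -101.8, 57.5]
tool_rot: [-3.14, -0.004, -0.614]
force: [-1.2, -0.9, 12.1]
width: 0.1
gripper_force: 5.7
(15.7667, np.float64(6.2641369735413175), np.int32(84), np.float64(99.12933735077883))
(15.8167, np.float64(6.265364723304433), np.int32(84), np.float64(99.11726211889699))
(15.8667, np.float64(6.2639236451835565), np.int32(83), np.float64(99.31352861274269))
[-0.05895467 -0.41596443 11.61805896] [ 590.62442845 -101.76278249   57.49983297]
```

```bash
python3 -m inch '[[[0,0,-0.3,0],[0,0,-0.6,0],[0,0,-1,0],[0,0,-2,0],[0,0,-4,0],[0,0,-7,0],[0,0,-7,0],[0,0,-7,0]]]'
python3 - <<'E'
from h import *
for i in range(3):print(mark())
im=get_image("scene");cv2.imwrite("pics/end.png",cv2.resize(im[150:310,220:400],None,fx=4,fy=3.7))
E
```

```text
clock: 16.58
eef_pos: [590.0, -101.1, 128.1]
tool_rot: [-3.14, -0.003, -0.613]
force: [-1.2, 0.3, -0.6]
width: -0.0
gripper_force: 0.0
(16.5833, np.float64(6.223385169961516), np.int32(85), np.float64(99.25602383338116))
(16.6333, np.float64(6.223385169961516), np.int32(85), np.float64(99.25602383338116))
(16.6833, np.float64(6.223385169961516), np.int32(85), np.float64(99.25602383338116))
```

View pics/end.png

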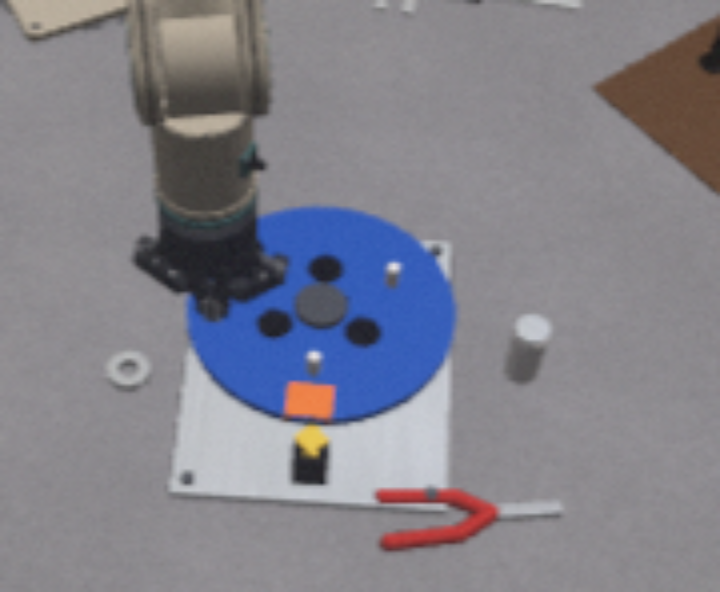

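The picture shows the orange mark at (310,400), directly facing the yellow pointer at (312,440). The wheel is still and the finger is clear.

```bash
python3 -c "
from cell import order
print(order.finish_job())"
```

```text
the job is handed in; nothing more can be done
None
```

The job is handed in: I flicked the wheel to about 5.9 rad/s, let it pass the pointer several times, and braked it on a later pass; it now stands still with the mark about 7 mm from the pointed-at place (20 mm allowed), the finger clear.

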